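Dock the sample-vial carriage behind its spring catch

TASK

Send the carriage with the three glass vials to the tap end of its rail. With a fingertip press the green spring bar down so that its orange tooth drops out of the way, keep the bar down while pushing the carriage's blue tab over the tooth as far as the carriage goes, then let the bar spring up so that the tooth locks behind the tab. Do not pick anything up, keep the vials standing in the carriage, and leave the other things on the bench where they are.

Things in the scene. Friction and masses are not known exactly. Their poses are not given: they have to be found in the camera images.
- rail: Fixed dark rail base, 150 x 285 mm, with an aluminium lane along its own y; the carriage is to travel to +y, towards the black end stop (top 62 mm above the bench) and the red pipe with tap behind it (y 135 to 219 mm, 105 mm high). The spring bar lies along the lane on the +x side. Origin on the bench (z = 0) on the lane's centre line. Turned up to 0.5 rad either way.
- strip (a point): Green strip of the spring bar, for the finger: flat top 42 mm wide (x), 180 mm long (y, along the lane). Origin at the centre of its top face, at rail x 60.5, y -40, z 60 mm when up; moves straight down with the bar. Clear all along except under the blue tab. The orange tooth stands beside it at strip x 21.5 to 35.5 mm, so a finger on the strip's centre line passes beside the tooth.
- strip_end (a point): Centre of the green strip's end edge farthest from the tap, on its top face (strip y = -90 mm).
- catch_bar (a joint): How far the spring bar (green strip and tooth together) is pressed down, in m: 0 up, 0.014 down on its stop. Starts to give at about 2.5 N, takes about 7.5 N fully down, springs up by itself. The tooth clears the tab's underside beyond 0.008; 0.010 to 0.013 is a good depth to hold.
- tooth (a point): Centre of the top of the orange tooth on the bar: 14 mm (x) by 10 mm (along the lane), 12 mm high above the strip. At rail x 89, y 0 mm. With the bar up it blocks the tab, its top 8 mm above the tab's underside.
- tab (a point): Centre of the carriage's blue push tab, which sticks out over the strip: rail x 30 to 96 mm, 14 mm along the lane, 24 mm high (64 to 88 mm above the bench, 4 mm above the raised strip). Starts at rail y -60 to -25 mm, short of the tooth (y 0); at the end stop it is at y +22 mm; locked means beyond +12 mm with the bar up. Push its side away from the tap.
- carriage: Loose aluminium carriage with a white three-cell tray, 60 x 150 mm, 0.25 to 0.5 kg, sliding in the lane with friction up to about 7 N; the lane's lips hold it down. Origin at the centre of its underside, 20 mm above the bench; y along the lane.
- vial0_mid (a point): Middle of the first small glass vial (bottle-shaped, 39 mm across, 72 mm high) standing loose in the carriage's tray; vial tops are about 120 mm above the bench.
- vial1_mid (a point): Middle of the second vial, same size, in the tray's middle cell.
- vial2_mid (a point): Middle of the third vial, same size, in the cell nearest the tap.
- bottle_a_mid (a point): Bystander: middle of a clear glass bottle, 62 mm across, 130 mm high, red cap.
- bottle_b_mid (a point): Bystander: middle of another clear glass bottle of that size.
- beaker_mid (a point): Bystander: middle of a white cup, 72 mm across, 85 mm high.
- reagent_mid (a point): Bystander: middle of an amber jar, 56 mm across, 90 mm high.
- wrench: Bystander: wrench lying on the bench.
- brush: Bystander: flat brush lying on the bench.
Not all that is in view belongs to the job. What is shaped like the carriage but red is not meant.

How it is judged:
By the outcome, as a careful person would: the job done as asked, in the order asked, and still so for the second after the job is handed in, with the robot touching nothing.
It also fails if it takes over 37 s, if anything falls off the work surface, if the arm or the gripper's body presses on something with over 40 N, if the wrist force passes 120 N, or if a joint passes its speed limit or range.

ROBOT

A 6-joint arm with a two-finger parallel gripper is mounted at the origin on the work surface. World frame = base frame: x ahead of the robot, y to its left, z up, the work surface at z = 0. Lengths are in m, angles in degrees, forces in N, time in s.
With the tool pointing down it reaches from about 0.35 to 0.775 m from the base axis. Payload 5.5 kg.
Tool frame: the origin (TCP) lies at the very end of the fingers, on their centre line; the grasp point (between the pads) lies 19 mm behind it; y points along the fingers, x is the direction in which the jaws open and shut, and the axes are right-handed (so a half turn about y gives the same grasp; the last joint's range is limited). The gripper opens to 85 mm and grips with 20 to 120 N. Pads are 22 mm wide; open, the fingers measure 114 mm over their backs; the gripper's body (76 mm by 85 mm) begins 54 mm behind the grasp point. The pads swing forward as they close: fully open they stand 13 mm farther back than shut.
Start: joints at [-7.998, 17.945, 2.641, 74.691, 0, 82.002], TCP at [0.575, -0, 0.231] pointing down, gripper open.
Joint ranges: [-158.12, 158.12], [-49.38, 96.58], [-58.88, 72.47], [-126.05, 133.96], [-84.25, 85.87], [-180, 180]. Speed limits (degrees/s): [147.25, 147.25, 180, 180, 180, 180].

INTERFACE

Orientations are given as [roll, pitch, yaw] about the fixed x, y, z axes, in that order (R = Rz(yaw) Ry(pitch) Rx(roll)).
In Python, from workcell import r, snapshot, sign_off, outline_of, place_of gives the robot as it stands.
- The arm moves only by the tool apply_moves, never from a script. Its argument "commands" is a list of rows, each a list of 7 numbers: the closure, from -1 (fully open) to 1 (shut), then the shift along the world's x, y, z in m, then the turn, a rotation vector about the world's x, y, z in rad. In form: [[hand, dx, dy, dz, rx, ry, rz], ...]. A call has 1 to 10 rows; each row shifts and turns the commanded pose from where the row before left it; what a row does not reach is not made up. A row lasts 1/10 s, in which the tool goes at most 50 mm and 8.59 degrees, less where a joint would pass 70% of its speed; a pose out of reach is approached as far as the arm can. A call with a gripper value outside its range is refused whole. The fingers move at their own pace and stop on an object; "force" is the grip in N (left out, the last holds). Time passes only in rows, so rows that do not move let the fingers close. It gives the time, the measured TCP pose, the force and the opening at its end, in the units of the state.
- r.observe(): the state, without advancing time (a new reading comes with each control period).
- snapshot(name): name is "scene" or "side" or "wrist"; returns a dict with "frame" (400x640x3 uint8, red, green, blue), "intrinsics" (3x3 intrinsics, pixels), "k1" (the pictures are not rectified: a ray, as slopes to the right and down, at radius r is drawn at 1 + k1 r^2 times it, then the intrinsics apply), "origin" and "rotation" of the camera in the world; the wrist camera has in their place "tool_from_camera" (4x4, takes a point from camera to tool coordinates, whose origin is the TCP and whose axes are the tool frame's). Camera axes: x right, y up, looking along -z (the intrinsics and any distortion apply to the point x, -y, -z); pixel columns grow to the right and rows downward; lengths in m; the calibration is good to about 2 mm. A picture is of the moment at which its call begins: read the wrist's pose just before it. There is no depth.
- sign_off(): hands the job in, once; it reports no verdict.
Trained networks look in the newest picture that a camera, given by its name, has taken for a name from the list of things; names that differ only in an ending like _2 or _b are one class to them, and where a whole thing is asked for, a point or a joint stands for the part that bears it (a point fixed in the world has none). Each returns a list of dicts, best first, with "score" (0 to 1); they miss things now and then, are a little off and sometimes report something else, mostly with a low value. They report only what shows in the picture. A call takes as long as a camera call. They do not tell look-alikes from the thing itself.
- outline_of(label, camera): "region" (400x640 bool, what is visible of it) and "box" ([centre column, centre row, width, height] in pixels, round what is visible of it).
- place_of(label, camera): "at" ([column, row] in pixels: a listed point, or the origin of a listed thing).
The state is a dict: "time_s": time; "qpos": joint angles; "joint_vel": joint speeds; "tau": joint torques, N m; "tcp_pos": TCP position; "tcp_rot": TCP orientation; "ft_force": force on the tool from outside, world axes, zero at the start; "moment": the same for the moment, N m; "gripper_width": finger opening in m.
Only numpy, scipy, OpenCV 4.12 (cv2) and the standard library are available. Lean on these libraries where they do the work, as an engineer would, in place of code of your own. Each camera call takes 0.05 s, during which the arm holds its last target. There are 200 camera calls.

## Working session

There is one attempt and no reset: what is moved stays moved. The work goes in short steps, Python scripts to look and compute and a tool call to move; the robot and the scene stay as the last step left them, time stands still between calls to the robot, and variables do not carry over. Pictures are saved under pics/ and viewed, about 8 in all and at most 12, crops included, and the job is handed in when it is done.

Besides the shell and the picture viewer there is one more tool, called after "Request:" as name([rows], argument=value, ...), one row to a line, values as JSON. apply_moves: Moves the arm, as the interface text tells. Its arguments: {"type":"object","properties":{"commands":{"type":"array","items":{"type":"array","items":{"type":"number"}}},"force":{"type":"number"}},"required":["commands"]}

```bash
mkdir -p pics
cat > h.py <<'E'
import numpy as np, cv2
from workcell import r, snapshot, sign_off, outline_of, place_of
from scipy.spatial.transform import Rotation as R
def ray(s,px,o=None,Rm=None):
    K=np.array(s["intrinsics"]);k1=s["k1"]
    d=np.array([(px[0]-K[0,2])/K[0,0],(px[1]-K[1,2])/K[1,1]]);u=d.copy()
    for _ in range(20): u=d/(1+k1*(u@u))
    v=np.array([u[0],-u[1],-1.])
    return np.array(s["origin"]),np.array(s["rotation"])@v
def atz(s,px,z):
    o,v=ray(s,px); return o+v*(z-o[2])/v[2]
def tri(rays):
    A=0;b=0
    for o,v in rays:
        v=v/np.linalg.norm(v);P=np.eye(3)-np.outer(v,v);A=A+P;b=b+P@o
    return np.linalg.solve(A,b)
E
cat > a.py <<'E'
from h import *
names="rail strip strip_end tooth tab carriage vial0_mid vial1_mid vial2_mid bottle_a_mid bottle_b_mid beaker_mid reagent_mid wrench brush".split()
S={}
np.set_printoptions(precision=3,suppress=True)
for c in ("scene","side"):
    S[c]=snapshot(c); cv2.imwrite(f"pics/{c}0.png",S[c]["frame"][:,:,::-1])
    for n in names:
        print(c,n,[(np.round(d["at"]).tolist(),round(d["score"],2)) for d in place_of(n,c)[:3]])
    print(S[c]["origin"])
print(r.observe())
E
python3 a.py
```

```text
scene rail [([309.0, 216.0], 0.84), ([241.0, 233.0], 0.53)]
scene strip [([285.0, 209.0], 0.89)]
scene strip_end [([258.0, 194.0], 0.94)]
scene tooth [([294.0, 215.0], 0.62)]
scene tab [([378.0, 169.0], 0.88), ([284.0, 203.0], 0.69), ([321.0, 196.0], 0.66)]
scene carriage [([302.0, 202.0], 0.91), ([253.0, 145.0], 0.73), ([390.0, 174.0], 0.71)]
scene vial0_mid [([284.0, 181.0], 0.65)]
scene vial1_mid [([300.0, 186.0], 0.78), ([315.0, 197.0], 0.27)]
scene vial2_mid [([318.0, 196.0], 0.68)]
scene bottle_a_mid [([315.0, 275.0], 0.86), ([286.0, 205.0], 0.56)]
scene bottle_b_mid [([241.0, 236.0], 0.96)]
scene beaker_mid []
scene reagent_mid [([216.0, 231.0], 0.81), ([241.0, 235.0], 0.31)]
scene wrench [([185.0, 152.0], 0.59)]
scene brush [([476.0, 230.0], 0.95), ([258.0, 196.0], 0.34)]
[1.333 0.268 0.925]
side rail [([321.0, 212.0], 0.79)]
side strip [([344.0, 208.0], 0.88)]
side strip_end [([339.0, 235.0], 0.68), ([395.0, 241.0], 0.27)]
side tooth [([350.0, 200.0], 0.7)]
side tab [([259.0, 179.0], 0.85), ([344.0, 202.0], 0.7), ([243.0, 267.0], 0.65)]
side carriage [([258.0, 295.0], 0.94),
[... 286 characters left out ...]
aker_mid [([390.0, 196.0], 0.63), ([343.0, 209.0], 0.6), ([322.0, 218.0], 0.54)]
side reagent_mid [([392.0, 246.0], 0.8), ([322.0, 190.0], 0.45)]
side wrench [([310.0, 355.0], 0.89)]
side brush [([275.0, 136.0], 0.72), ([391.0, 196.0], 0.71)]
[ 0.382 -0.867  0.943]
{'time_s': 1.6, 'qpos': array([-7.998, 17.946,  2.643, 74.69 , -0.001, 82.001]), 'joint_vel': array([-0.032,  0.05 , -0.027,  0.052, -0.076, -0.1  ]), 'tau': array([  0.001, -48.046,  29.88 ,   0.001,  -0.   ,   0.   ]), 'tcp_pos': array([ 0.575, -0.   ,  0.231]), 'tcp_rot': array([-90.002,  -0.006,   0.001]), 'ft_force': array([-0.649,  0.009, -1.19 ]), 'moment': array([0.007, 0.034, 0.047]), 'gripper_width': 0.08538716102250736}
```

```bash
python3 - <<'E'
import cv2,numpy as np
a=cv2.imread("pics/scene0.png")[110:310,170:430];b=cv2.imread("pics/side0.png")[110:310,200:460]
cv2.imwrite("pics/c0.png",cv2.resize(a,(780,600),interpolation=cv2.INTER_CUBIC));cv2.imwrite("pics/c1.png",cv2.resize(b,(780,600),interpolation=cv2.INTER_CUBIC))
E
python3 - <<'E'
import cv2
from h import *
np.set_printoptions(precision=3,suppress=True)
E
```

```text
(no output)
```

View pics/c0.png

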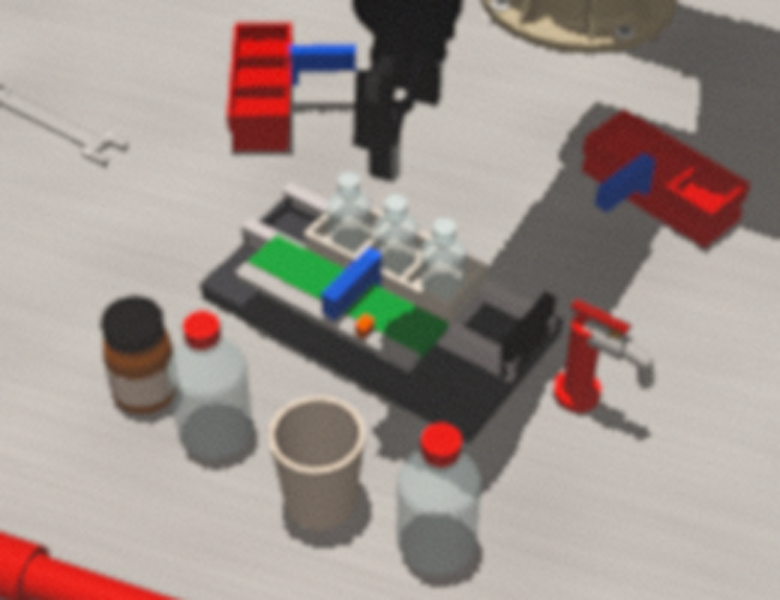

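View pics/c1.png

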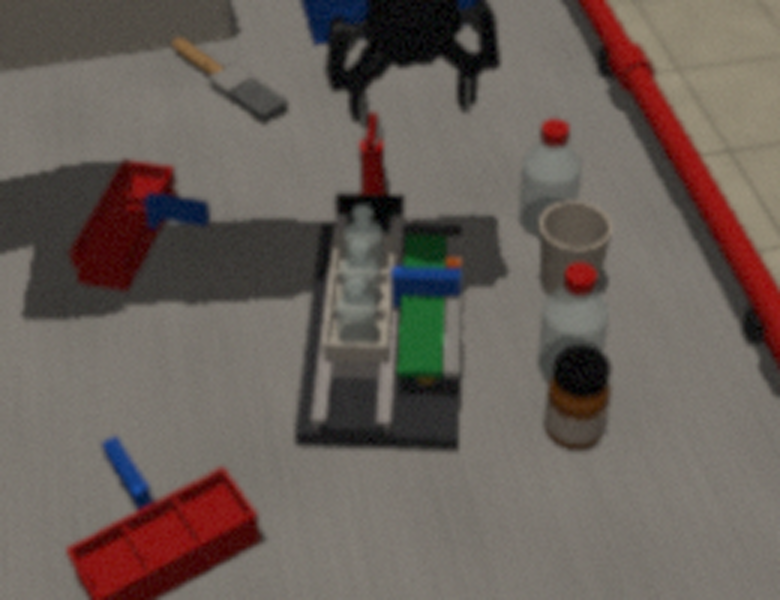

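The scene view shows the rail with its far end (stop, tap) to the right, i.e. towards world +y. The real tab is at about (284,203), the tooth at (292,217), and the bystander bottles stand on the +x side. The side view agrees: tab (342,204), tooth (351,198), and the red look-alike carriages are elsewhere. Next I fit the rail pose.

```bash
cat > b.py <<'E'
from h import *
from scipy.optimize import least_squares
np.set_printoptions(precision=4,suppress=True)
S={c:snapshot(c) for c in("scene","side")}
def proj(s,p):
    q=np.array(s["rotation"]).T@(p-np.array(s["origin"]));u=np.array([q[0],-q[1]])/-q[2]
    u=u*(1+s["k1"]*u@u);K=np.array(s["intrinsics"]);return np.array([K[0,0]*u[0]+K[0,2],K[1,1]*u[1]+K[1,2]])
obs=dict(scene=dict(strip=(285,209),strip_end=(258,194),tooth=(293,216),tab=(286.5,204.5),rail=(309,216)),
 side=dict(strip=(344,208),strip_end=(339.5,235),tooth=(351,199),tab=(342.5,203.5)))
obs={}
for c in S:
    obs[c]={}
    for n in("strip","strip_end","tooth","tab","rail"):
        L=place_of(n,c)
        if n=="tab": L=[d for d in L if np.hypot(*(np.array(d["at"])-{"scene":(284,203),"side":(344,202)}[c]))<8]
        if L: obs[c][n]=L[0]["at"]
def pts(p):
    x,y,a,t=p;loc=dict(strip=(.0605,-.04,.06),strip_end=(.0605,-.13,.06),tooth=(.089,0,.072),tab=(.063,t,.076),rail=(0,0,0))
    Z=R.from_euler("z",a).as_matrix();return {k:Z@np.array(v)+[x,y,0] for k,v in loc.items()}
def f(p):
    P=pts(p);return np.concatenate([(proj(S[c],P[n])-o)*(.4 if n=="rail" else 1) for c in obs for n,o in obs[c].items()])
q=least_squares(f,[.6,.05,0,-.04],loss="soft_l1",x_scale=[.1,.1,.1,.1])
print(q.x,np.degrees(q.x[2]));print(obs);print(f(q.x).reshape(-1,2));print(pts(q.x))
for n,z,c0,c1 in(("bottle_b",.065,(241,236),(394,218)),("bottle_a",.065,(315,275),(379,166)),("v0",.084,(284,181),(321,211)),("v1",.084,(300,186),(318,203)),("v2",.084,(318,196),(321,190))):
    w=tri([ray(S["scene"],c0),ray(S["side"],c1)]);Z=R.from_euler("z",q.x[2]).as_matrix();print(n,w,"rail frame",Z.T@(w-[q.x[0],q.x[1],0]))
im=S["scene"]["frame"].copy()
print(r.observe()["time_s"])
E
python3 b.py
```

```text
Traceback (most recent call last):
  File "b.py", line 22, in <module>
    q=least_squares(f,[.6,.05,0,-.04],loss="soft_l1",x_scale=[.1,.1,.1,.1])
  File "b.py", line 21, in f
    P=pts(p);return np.concatenate([(proj(S[c],P[n])-o)*(.4 if n=="rail" else 1) for c in obs for n,o in obs[c].items()])
                                     ~~~~^^^^^^^^^^^
  File "b.py", line 6, in proj
    q=np.array(s["rotation"]).T@(p-np.array(s["origin"]));u=np.array([q[0],-q[1]])/-q[2]
                                                                      ~^^^
IndexError: invalid index to scalar variable.
```

Run:
```python
from h import *
s=snapshot("scene");print({k:(v if k!="frame" else 0) for k,v in s.items()})
```

```text
{'frame': 0, 'intrinsics': array([[474.84067288,   0.        , 310.49773013],
       [  0.        , 474.84067288, 204.45189355],
       [  0.        ,   0.        ,   1.        ]]), 'k1': 0.005583278128245386, 'origin': array([1.33289288, 0.26795879, 0.9245595 ]), 'rotation': array([ 43.85977206,  -1.10902148, 109.45333515])}
```

Rotation is roll/pitch/yaw in degrees.

```bash
sed -i 's/np.array(s\["rotation"\])/R.from_euler("xyz",s["rotation"],degrees=True).as_matrix()/' h.py b.py; python3 b.py
```

```text
[ 0.5276  0.0037 -0.2574 -0.0347] -14.745176094136793
{'scene': {'strip': [285.4, 207.4], 'strip_end': [257.1, 193.0], 'tooth': [290.6, 216.9], 'tab': [283.7, 205.4], 'rail': [309.7, 217.3]}, 'side': {'strip': [342.9, 206.9], 'strip_end': [340.6, 233.9], 'tooth': [350.8, 198.3], 'tab': [341.1, 202.9], 'rail': [320.4, 212.3]}}
[[-0.7296 -0.063 ]
 [-0.5743 -0.2741]
 [ 0.3044  0.9093]
 [ 1.9706 -1.0167]
 [ 0.4945 -0.6206]
 [-1.5212  2.1871]
 [-0.1838 -0.9592]
 [ 0.7326 -1.7029]
 [ 1.2308  1.0178]
 [ 0.5915  0.1341]]
{'strip': array([ 0.576 , -0.0503,  0.06  ]), 'strip_end': array([ 0.553 , -0.1374,  0.06  ]), 'tooth': array([ 0.6137, -0.0189,  0.072 ]), 'tab': array([ 0.5797, -0.0458,  0.076 ]), 'rail': array([0.5276, 0.0037, 0.    ])}
bottle_b [ 0.7075 -0.1144  0.0634] rail frame [ 0.204  -0.0685  0.0634]
bottle_a [0.7392 0.0939 0.065 ] rail frame [0.1817 0.141  0.065 ]
v0 [ 0.5139 -0.0744  0.0896] rail frame [ 0.0066 -0.0791  0.0896]
v1 [ 0.5116 -0.0331  0.0823] rail frame [-0.0061 -0.0397  0.0823]
v2 [0.5297 0.0206 0.0808] rail frame [-0.0023  0.0168  0.0808]
2.85
```

Request:
apply_moves([
  [1,0,-0.03,-0.02,0,0,-0.1285],
  [1,0,-0.03,-0.02,0,0,-0.1285],
  [1,-0.006,-0.013,-0.02,0.031,0.118,0],
  [1,-0.006,-0.013,-0.02,0.031,0.118,0],
  [1,0,0,-0.03,0,0,0],
  [1,0,0,-0.01,0,0,0],
  [1,0,0,0,0,0,0],
  [1,0,0,0,0,0,0],
], force=50)

```text
time_s: 3.65
tcp_pos: [0.5632, -0.0857, 0.1129]
tcp_rot: [-90.0, 13.9, -14.7]
ft_force: [-0.1, 0.2, 0.3]
gripper_width: 0.0001
```

```bash
cat > c.py <<'E'
from h import *
import sys
k=sys.argv[1];np.set_printoptions(precision=4,suppress=True)
o=r.observe();a=-.2574;Z=R.from_euler("z",a).as_matrix()
print({x:o[x] for x in("time_s","tcp_pos","tcp_rot","ft_force","gripper_width","qpos")});print("tcp in rail",Z.T@(o["tcp_pos"]-[.5276,.0037,0]))
A=snapshot("scene")["frame"][150:290,220:360,::-1];B=snapshot("side")["frame"][140:280,270:410,::-1]
im=np.hstack([cv2.resize(i,(400,400),interpolation=cv2.INTER_CUBIC) for i in(A,B)])
cv2.imwrite(f"pics/p{k}.png",im)
E
python3 c.py 1
```

```text
{'time_s': 3.65, 'tcp_pos': array([ 0.5632, -0.0857,  0.1129]), 'tcp_rot': array([-90.0036,  13.8598, -14.6926]), 'ft_force': array([-0.116 ,  0.2094,  0.3036]), 'gripper_width': 0.00014007105571817472, 'qpos': array([-16.4899,  32.3818,   6.2786,  77.75  ,  -0.4341,  88.255 ])}
tcp in rail [ 0.0572 -0.0774  0.1129]
```

View pics/p1.png

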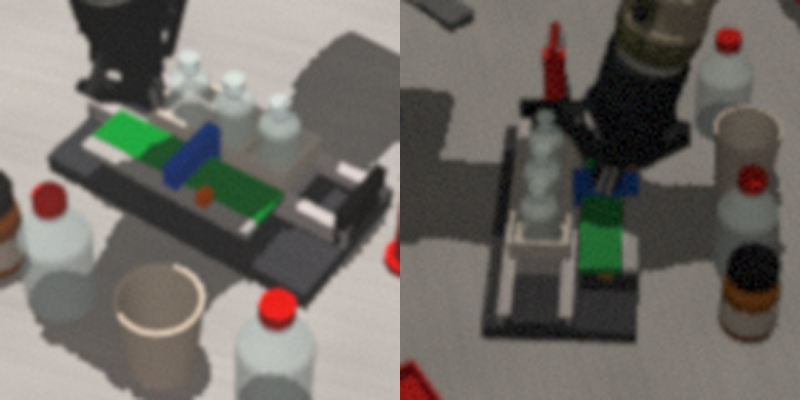

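The tips are shut, behind the tab and over the strip. However, the wide knuckles reach out over the vials, so I'll turn the gripper 90° about its own axis, which puts the knuckles along the lane.

Request:
apply_moves([
  [1,0,0,0,0.0331,-0.0087,0.1387],
  [1,0,0,0,0.0331,-0.0087,0.1387],
  [1,0,0,0,0.0331,-0.0087,0.1387],
  [1,0,0,0,0.0331,-0.0087,0.1387],
  [1,0,0,0,0.0331,-0.0087,0.1387],
  [1,0,0,0,0.0331,-0.0087,0.1387],
  [1,0,0,0,0.0331,-0.0087,0.1387],
  [1,0,0,0,0.0331,-0.0087,0.1387],
  [1,0,0,0,0.0331,-0.0087,0.1387],
  [1,0,0,0,0.0331,-0.0087,0.1387],
])

```text
time_s: 4.75
tcp_pos: [0.5638, -0.0858, 0.1137]
tcp_rot: [-76.5, 2.0, 67.7]
ft_force: [-0.1, -0.3, -0.3]
gripper_width: 0.0
```

Request:
apply_moves([
  [1,0,0,-0.02,0.0331,-0.0087,0.1387],
  [1,0,0,-0.015,0,0,0],
  [1,0,0,0,0,0,0],
])

```text
time_s: 5.05
tcp_pos: [0.5625, -0.0855, 0.0766]
tcp_rot: [-76.1, 0.1, 75.4]
ft_force: [-1.8, -1.0, 0.5]
gripper_width: -0.0
```

```bash
python3 c.py 2
```

```text
{'time_s': 5.05, 'tcp_pos': array([ 0.5625, -0.0855,  0.0766]), 'tcp_rot': array([-76.1396,   0.1033,  75.3604]), 'ft_force': array([-1.8485, -0.9922,  0.5204]), 'gripper_width': -3.322086241088522e-06, 'qpos': array([-16.444 ,  33.7487,   3.2593,  73.3613,  -0.5324,  -1.7272])}
tcp in rail [ 0.0564 -0.0774  0.0766]
```

View pics/p2.png

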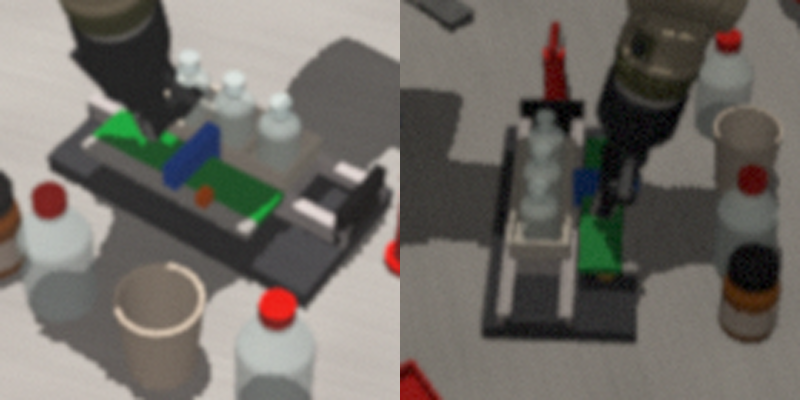

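Request:
apply_moves([
  [1,0,0,-0.008,0,0,0],
  [1,0,0,0,0,0,0],
  [1,0,0,0,0,0,0],
])

```text
time_s: 5.45
tcp_pos: [0.5631, -0.086, 0.0686]
tcp_rot: [-76.2, 0.1, 75.3]
ft_force: [0.2, 0.3, 0.2]
gripper_width: 0.0001
```

Request:
apply_moves([
  [1,0,0,-0.006,0,0,0],
  [1,0,0,0,0,0,0],
  [1,0,0,0,0,0,0],
])

```text
time_s: 5.75
tcp_pos: [0.563, -0.0861, 0.0622]
tcp_rot: [-76.1, 0.1, 75.3]
ft_force: [-0.2, -0.3, 0.3]
gripper_width: -0.0002
```

Request:
apply_moves([
  [1,0,0,-0.004,0,0,0],
  [1,0,0,0,0,0,0],
  [1,0,0,0,0,0,0],
])

```text
time_s: 6.05
tcp_pos: [0.563, -0.0861, 0.0585]
tcp_rot: [-76.1, 0.1, 75.3]
ft_force: [0.2, -0.7, 3.9]
gripper_width: 0.0001
```

Request:
apply_moves([
  [1,0,0,-0.004,0,0,0],
  [1,0,0,-0.0035,0,0,0],
  [1,0,0,0,0,0,0],
  [1,0,0,0,0,0,0],
])

```text
time_s: 6.45
tcp_pos: [0.5631, -0.086, 0.0509]
tcp_rot: [-76.2, 0.1, 75.3]
ft_force: [-0.5, -0.6, 5.8]
gripper_width: -0.0003
```

Request:
apply_moves([
  [1,0.001,0.004,0,0,0,0],
  [1,0.001,0.004,0,0,0,0],
  [1,0,0,0,0,0,0],
])

```text
time_s: 6.75
tcp_pos: [0.5653, -0.0788, 0.0512]
tcp_rot: [-76.2, 0.2, 75.3]
ft_force: [-0.4, -2.0, 6.5]
gripper_width: -0.0001
```

Request:
apply_moves([
  [1,0.0013,0.005,-0.0007,0,0,0],
  [1,0.0013,0.005,0,0,0,0],
  [1,0.0013,0.005,0,0,0,0],
  [1,0.0013,0.005,0,0,0,0],
  [1,0,0,0,0,0,0],
])

```text
time_s: 7.25
tcp_pos: [0.5707, -0.0606, 0.0512]
tcp_rot: [-76.3, 0.4, 75.3]
ft_force: [-2.8, -9.2, 10.6]
gripper_width: -0.0003
```

Request:
apply_moves([
  [1,0.0013,0.005,0,0,0,0],
  [1,0.0013,0.005,0,0,0,0],
  [1,0,0,0,0,0,0],
])

```text
time_s: 7.55
tcp_pos: [0.5734, -0.0508, 0.0512]
tcp_rot: [-76.3, 0.4, 75.3]
ft_force: [-1.1, -7.7, 9.8]
gripper_width: -0.0001
```

```bash
python3 c.py 3
```

```text
{'time_s': 7.55, 'tcp_pos': array([ 0.5734, -0.0508,  0.0512]), 'tcp_rot': array([-76.2968,   0.3975,  75.2944]), 'ft_force': array([-1.1363, -7.68  ,  9.8092]), 'gripper_width': -0.00010531391730700183, 'qpos': array([-13.0545,  35.447 ,   2.469 ,  70.7309,   0.0051,   1.6982])}
tcp in rail [ 0.0582 -0.041   0.0512]
```

View pics/p3.png

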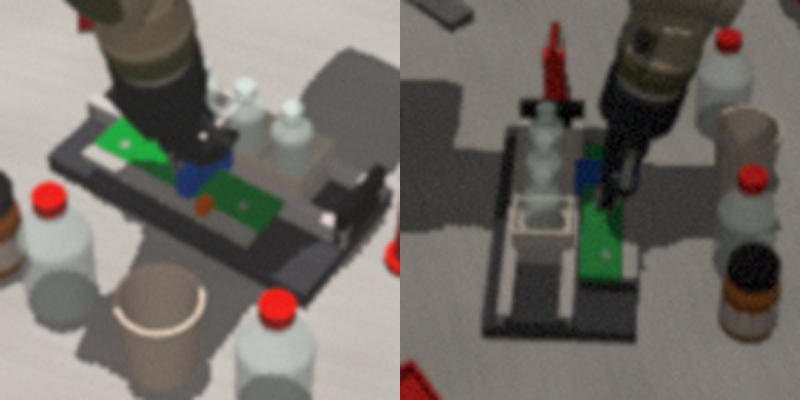

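The tab is being pushed, the strip is visibly down with its guide pins showing, and the vials are standing. I'll carry on.

Request:
apply_moves([
  [1,0.0013,0.005,0,0,0,0],
  [1,0.0013,0.005,0,0,0,0],
  [1,0.0013,0.005,0,0,0,0],
  [1,0.0013,0.005,0,0,0,0],
  [1,0,0,0,0,0,0],
])

```text
time_s: 8.15
tcp_pos: [0.5786, -0.0308, 0.0512]
tcp_rot: [-76.3, 0.4, 75.3]
ft_force: [-3.0, -8.4, 10.2]
gripper_width: -0.0001
```

Request:
apply_moves([
  [1,0.0013,0.005,0,0,0,0],
  [1,0.0013,0.005,0,0,0,0],
  [1,0.0013,0.005,0,0,0,0],
  [1,0,0,0,0,0,0],
])

```text
time_s: 8.55
tcp_pos: [0.5826, -0.0158, 0.0512]
tcp_rot: [-76.3, 0.4, 75.3]
ft_force: [-1.9, -9.4, 9.5]
gripper_width: -0.0002
```

Request:
apply_moves([
  [1,0.0008,0.003,0,0,0,0],
  [1,0.0008,0.003,0,0,0,0],
  [1,0,0,0,0,0,0],
])

```text
time_s: 8.85
tcp_pos: [0.5837, -0.0116, 0.0512]
tcp_rot: [-76.3, 0.6, 75.3]
ft_force: [-4.4, -15.6, 10.6]
gripper_width: -0.0003
```

Request:
apply_moves([
  [1,0.0005,0.002,0,0,0,0],
  [1,0,0,0,0,0,0],
])

```text
time_s: 9.05
tcp_pos: [0.5837, -0.0115, 0.0513]
tcp_rot: [-76.3, 0.8, 75.2]
ft_force: [-5.4, -21.7, 10.8]
gripper_width: -0.0
```

Request:
apply_moves([
  [1,0.0005,0.002,0,0,0,0],
  [1,0,0,0,0,0,0],
])

```text
time_s: 9.25
tcp_pos: [0.5837, -0.0115, 0.0513]
tcp_rot: [-76.3, 1.0, 75.2]
ft_force: [-7.0, -27.6, 11.4]
gripper_width: 0.0002
```

The motion stopped where the geometry puts the end stop (finger at rail y of about 0, so tab at about +22). I'll ease off with the bar still down, then lift.

Request:
apply_moves([
  [1,-0.0013,-0.005,0,0,0,0],
  [1,-0.0013,-0.005,0,0,0,0],
  [1,0,0,0,0,0,0],
])

```text
time_s: 9.55
tcp_pos: [0.5829, -0.0137, 0.051]
tcp_rot: [-76.3, 0.1, 75.3]
ft_force: [0.3, -0.9, 8.4]
gripper_width: -0.0001
```

```bash
python3 c.py 4
```

```text
{'time_s': 9.55, 'tcp_pos': array([ 0.5829, -0.0137,  0.051 ]), 'tcp_rot': array([-76.2843,   0.0515,  75.2716]), 'ft_force': array([ 0.2642, -0.8537,  8.4397]), 'gripper_width': -0.00012872501438392084, 'qpos': array([-9.8142, 36.1051,  3.6337, 71.2   ,  1.114 ,  4.7869])}
tcp in rail [ 0.0579 -0.0028  0.051 ]
```

View pics/p4.png

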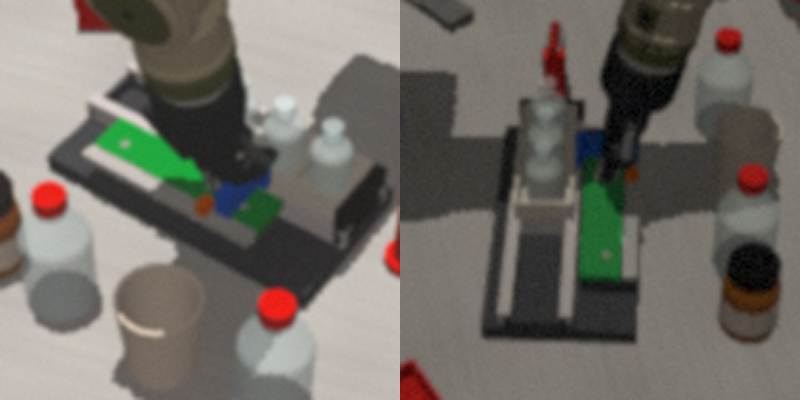

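The carriage is against the end stop and the tab is past the tooth (orange at (205,205) left, (631,173) right, behind the blue tab). Force has eased off. Lifting now.

Request:
apply_moves([
  [1,-0.0008,-0.003,0,0,0,0],
  [1,0,0,0.005,0,0,0],
  [1,0,0,0.007,0,0,0],
  [1,0,0,0.01,0,0,0],
  [1,0,0,0.02,0,0,0],
  [1,0,0,0.03,0,0,0],
  [1,-0.005,-0.02,0.04,0,0,0],
  [1,-0.01,-0.04,0.03,0,0,0],
  [1,-0.01,-0.04,0.02,0,0,0],
  [1,0,0,0,0,0,0],
])

```text
time_s: 10.65
tcp_pos: [0.5563, -0.12, 0.2148]
tcp_rot: [-76.4, 0.3, 75.1]
ft_force: [0.2, -0.4, 0.1]
gripper_width: -0.0
```

```bash
python3 c.py 5; sed -i '/scene":(284,203)/s/.*/        if n=="tab": L=[d for d in L if abs(d["at"][0]-{"scene":305,"side":345}[c])<12]/' b.py; python3 b.py | head -12
```

```text
{'time_s': 10.65, 'tcp_pos': array([ 0.5563, -0.12  ,  0.2148]), 'tcp_rot': array([-76.404 ,   0.2515,  75.0515]), 'ft_force': array([ 0.1655, -0.3705,  0.14  ]), 'gripper_width': -1.9757245429657826e-05, 'qpos': array([-19.5462,  29.6152,  16.2261,  90.1458,  -1.3234,  -4.4107])}
tcp in rail [ 0.0592 -0.1123  0.2148]
[ 0.533   0.0125 -0.3185  0.0135] -18.247315273482396
{'scene': {'strip': [287.7, 207.1], 'strip_end': [255.7, 192.0], 'tooth': [315.2, 277.1], 'tab': [302.0, 215.1], 'rail': [309.8, 216.5]}, 'side': {'strip': [342.7, 206.9], 'strip_end': [338.0, 230.7], 'tooth': [350.5, 199.6], 'tab': [346.4, 190.5], 'rail': [318.9, 213.6]}}
[[ -1.1399   1.3673]
 [  3.9888   0.5937]
 [-23.5141 -57.8186]
 [  0.7508  -0.5539]
 [  1.4328   0.6053]
 [ -1.1158   0.6457]
 [  0.6359   0.4268]
 [  2.0074  -4.0247]
 [ -2.3233   0.3408]
 [  1.6558  -1.3067]]
```

View pics/p5.png

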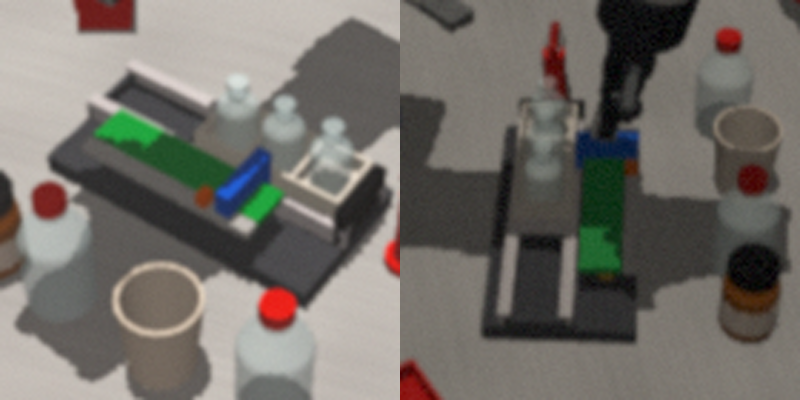

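```bash
python3 -c "
from workcell import sign_off
print(sign_off())"
```

```text
the job is handed in; nothing more can be done
None
```

The carriage is at the tap end of its rail, and the last pictures show the orange tooth standing up again behind the blue tab. I handed the job in at about 11 s of the 37 s allowed.

**What I did:** With the gripper shut, tilted 14° away from the vials and turned so its wide knuckles lay along the lane, I pressed the green strip down about 11 mm. Holding it there, I pushed the tab towards the tap until the carriage stopped. I then backed off with the bar still down and lifted clear.

**Checks that agreed:**
- **Stop reached:** the push force rose from about 9 N to 28 N with no further motion. The finger was then at rail y ≈ -1 mm, which puts the tab at about +22 mm by an assumed finger thickness of 14.5 mm.
- **Pictures:** the bar is back up, the three vials are standing in the tray, and the bystanders in the cropped view are where they were. The wrench and brush were outside the last crops, but the arm never went near them.
- **Robot clear:** the arm was raised with close to zero force on the tool.

**Check that failed:** my final refit of the rail pose was no good, because the network took a bottle's red cap for the tooth in the scene view. It gave the tab at +13.5 mm, only just past the +12 mm limit, and I did not use it. I relied on the pictures and the contact position instead.

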